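# Screw the climate display down square and lock it

### The job

Screw the white four-sided climate display down clockwise on its post until it has taken up on the red rubber washer, so that turning is clearly felt to drag, and then stop at the very first place where its faces stand parallel to the edges of the stand's base: do not go on to a later one, which would crush the washer. Let go of it, then swing the orange lock lever right over to its far stop, leaving the display square and everything else on the table where it is.

Things in the scene. Friction and masses are not known exactly. Their poses are not given: they have to be found in the camera images.
- stand: Desk stand, fixed to the table: dark steel base plate 110 mm (x) x 270 mm (y) x 20 mm thick with a white line along each long edge, and an upright post. Origin on the table surface directly under the post axis; x and y lie along the base's short and long sides, z up. The plate reaches from y = -200 mm (lock lever end) to y = +70 mm.
- monitor: White climate display, a square box with a dark screen on each of its four equal sides, captive on the post's thread. Origin on the post axis at the underside of its round grey foot (60 mm wide), 58 to 69 mm above the table. Box: 50 mm (x) x 50 mm (y) x 60 mm high, 14 to 74 mm above the origin; grip it across 50 mm from above. Square (every quarter turn) when its x is along the stand's x or y.
- monitor_top (a point): Centre of the display's top face, 74 mm above its foot, same axes. Turned clockwise seen from above the display goes down 8 mm per turn (2 mm per quarter); about 0.05 N m friction when free; no hard stop either way; it stays where it is left. It starts loose and needs 1.1 to 8.0 rad of clockwise turning in all, in several grasps.
- washer_axis (a point): Point on the post axis, 63 mm above the table. Near here lies the red washer (60 mm wide, 6 mm thick) on a spring cup, some mm higher or lower each time, so only felt. Once the foot meets it, squeeze grows about 17 N and turning moment about 0.15 to 0.4 N m per quarter turn. Right squeeze: 2 to 28 N. Square but moment less than 0.11 N m above free turning: go a quarter turn on; more: done.
- lock (a joint): Angle of the orange lock lever on the base, rad: about 0 to 0.15 at the start (pointing along the stand's -x), 1.3 at its far stop. Grows as the lever swings anticlockwise seen from above, its peg moving away from the display towards the stand's -y end. It has friction (about 2 N at the peg) and stays where it is left. Locked above 1.1.
- lock_peg (a point): Top centre of the upright orange peg (16 mm diameter, 34 mm tall) at the free end of the lock lever; 64 mm above the table, 65 mm from the pivot. The lever's arm under it, 14 mm wide, spans 29 to 37 mm above the table.
- lock_pivot (a point): On the upright axis of the lock lever, 38 mm above the table, 160 mm from the post along the stand's -y.
- glasses: Red reading glasses, 130 mm wide, leave alone. Origin under the middle of the lenses.
- loupe: Black and steel loupe, 50 mm diameter, 30 mm tall, behind the stand, leave alone. Origin at the centre of its underside.
- paperweight: Brass paperweight, 52 mm diameter, 42 mm tall, behind the stand, leave alone. Origin at the centre of its underside.
- pencil_cup: Blue ceramic cup, 76 mm diameter, 100 mm tall, leave alone. Origin at the centre of its underside.
- stapler: Blue and black stapler, 140 x 36 x 56 mm, leave alone. Origin at the centre of its underside.
- stamp: Wooden hand stamp, 55 x 30 x 66 mm, leave alone. Origin at the centre of its underside.

How it is judged (in metres and radians):
On the way, in this order (a step that is already met when the one before it is completed fails the run):
1. display screwed down snug on the washer (squeeze 2 to 28 N), its faces parallel to the base's edges within 0.1 rad, and let go of, the lever not yet locked ((angle between the x axis of monitor and the x axis of stand, either way round below 0.1 rad or angle between the x axis of monitor and the y axis of stand, either way round below 0.1 rad) and contact force between the fingers and monitor below 0.1 N and contact force between monitor and anything else between 2 and 28 N and value of joint lock below 0.5 rad), for 0.2 s.
2. lock lever swung over (above 1.1 rad) (value of joint lock above 1.1 rad), for 0.2 s.
At the end, for the whole second after the job is handed in: The display's faces are parallel to the base's edges within 0.1 rad, it squeezes the washer with 2 to 28 N, it is at rest and released, and the lock lever stands above 1.1 rad ((angle between the x axis of monitor and the x axis of stand, either way round below 0.1 rad or angle between the x axis of monitor and the y axis of stand, either way round below 0.1 rad) and contact force between monitor and anything else between 2 and 28 N and value of joint lock above 1.1 rad and angular speed of monitor below 0.05 rad/s); the robot touches nothing.
It fails at once if the washer is crushed: the display, let go of, squeezes it with more than 33 N (contact force between the fingers and monitor below 0.01 N and contact force between monitor and anything else above 33 N).
It fails at once if a bystander is moved by more than 20 mm (distance of any of glasses, loupe, paperweight, pencil_cup, stapler, stamp from where it was at the start of the episode above 0.02 m).
It also fails if it takes over 72 s, if anything falls off the work surface, if the arm or the gripper's body presses on something with over 40 N, if the wrist force passes 120 N, or if a joint passes its speed limit or range.

### The arm

A 6-joint arm with a two-finger parallel gripper is mounted at the origin on the work surface. World frame = base frame: x ahead of the robot, y to its left, z up, the work surface at z = 0. Lengths are in mm, angles in rad, forces in N, time in s.
With the tool pointing down it reaches from about 400 to 925 mm from the base axis. Payload 12.5 kg.
Tool frame: the origin (TCP) lies on the mounting face of the last link; the fingertips stand 190 mm ahead of it and the grasp point (between the pads) lies 171 mm ahead of it; x points along the fingers, y is the direction in which the jaws open and shut, and the axes are right-handed (so a half turn about x gives the same grasp; the last joint's range is limited). The gripper opens to 95 mm and grips with 3 to 60 N. Pads are 20 mm wide; open, the fingers measure 119 mm over their backs; the gripper's body (75 mm by 180 mm) begins 59 mm behind the grasp point.
Start: joints at [-1.41, 0.491, 1.559, -0, 1.092, -0.106], TCP at [164.798, -602.882, 404.761] pointing down, gripper open.
Joint ranges: [-3.1, 3.1], [-0.84, 2.19], [0.05, 2.79], [-1.13, 4.28], [0.06, 2.93], [-2.69, 2.69]. Speed limits (rad/s): [2.22, 2.22, 2.79, 3.14, 3.14, 3.14].

### API

Orientations are given as [roll, pitch, yaw] about the fixed x, y, z axes, in that order (R = Rz(yaw) Ry(pitch) Rx(roll)).
In Python, from cell import env, eyes gives the robot as it stands. The module is installed in compiled form; this text tells all that it offers.
- The arm moves only by the tool jog_arm, never from a script. Its argument "deltas" is one flat list of numbers, 7 for each row, row after row: the shift along the tool's x, y, z in mm, then the turn, a rotation vector about the tool's x, y, z in rad, then the opening, from 0 (shut) to 1 (fully open). A call has 1 to 10 rows; each row shifts and turns the pose as measured when the row begins, along the tool's axes as they then stand; what a row does not reach is not made up. A row lasts 1/8 s, in which the tool goes at most 62.5 mm and 10.7 degrees, less where a joint would pass 70% of its speed; a pose out of reach is approached as far as the arm can. A call is refused whole if a number of a shift passes 62.5 or a number of a turn 0.188, either way. A call with a gripper value outside its range is refused whole. The fingers move at their own pace and stop on an object; the grip force is fixed at half the most. Time passes only in rows, so rows that do not move let the fingers close. It gives the time, the measured TCP pose, the force and the opening at its end, in the units of the state.
- env.state(): the state, without advancing time (a new reading comes with each control period).
- eyes.read_camera(name): name is "scene" or "side" or "wrist"; returns a dict with "image" (480x640x3 uint8, red, green, blue), "fovy" (degrees; the focal length in pixels is half the picture's height over the tangent of half this angle, whatever the lens; pixels are square), "cx", "cy" (the principal point, pixels), "dist" ([k1, k2, p1, p2, k3] as OpenCV has them; the pictures are not rectified), "world_from_camera" (4x4, takes a point from camera to world coordinates). Camera axes: x right, y up, looking along -z (the intrinsics and any distortion apply to the point x, -y, -z); pixel columns grow to the right and rows downward; lengths in mm; the calibration is good to about 2 mm. A picture is of the moment at which its call begins. There is no depth.
- env.job_done(): hands the job in, once; it reports no verdict.
The state is a dict: "t": time; "joints": joint angles; "qvel": joint speeds; "tau": joint torques, N m; "eef_pos": TCP position; "tcp_rot": TCP orientation; "ft_force": force on the tool from outside, world axes, zero at the start; "moment": the same for the moment, N m; "opening": opening from 0.0 (shut) to 1.0 (fully open).
Only numpy, scipy, OpenCV 4.12 (cv2) and the standard library are available. Lean on these libraries where they do the work, as an engineer would, in place of code of your own. Each camera call takes 0.05 s, during which the arm holds its last target.

## Working session

There is one attempt and no reset: what is moved stays moved. The work goes in short steps, Python scripts to look and compute and a tool call to move; the robot and the scene stay as the last step left them, time stands still between calls to the robot, and variables do not carry over. Pictures are saved under pics/ and viewed, and the job is handed in when it is done.

Besides the shell and the picture viewer there is one more tool, called by a JSON object that holds its "name" and its "arguments", one argument or row to a line. jog_arm: Moves the arm, as the interface text tells. Its arguments: {"type":"object","properties":{"deltas":{"type":"array","items":{"type":"number"}}},"required":["deltas"]}

```bash
mkdir -p pics
python3 - <<'E'
from cell import env, eyes
import cv2, numpy as np, pickle
print(env.state())
d={}
for n in ["scene","side","wrist"]:
    c=eyes.read_camera(n); d[n]=c
    cv2.imwrite(f"pics/{n}0.png",c["image"][:,:,::-1])
    print(n,c["fovy"],c["cx"],c["cy"],c["dist"],np.round(c["world_from_camera"],3).tolist())
pickle.dump(d,open("c0.pkl","wb"))
E
```

```text
{'t': 0.0, 'joints': array([-1.40957476e+00,  4.91584173e-01,  1.55949693e+00,  4.81668240e-06,
        1.09168332e+00, -1.05567949e-01]), 'qvel': array([ 0.0026666 ,  0.00160243, -0.00088553,  0.00144131, -0.00057989,
        0.0014073 ]), 'tau': array([-7.59039503e-04, -6.12644434e+01, -2.58178800e+01,  6.92673353e-02,
        4.82088095e-02, -8.23808205e-05]), 'eef_pos': array([ 164.80737327, -602.83668701,  404.12997596]), 'tcp_rot': array([-1.6800098 ,  1.56962455,  1.72837015]), 'ft_force': array([-0.11512876, -0.10674345, -0.50227711]), 'moment': array([ 0.02001963,  0.02731549, -0.02075198]), 'opening': 0.9985813597762712}
scene 55.63784364470248 327.59467736433476 242.90613163947458 [-0.09347278  0.          0.          0.          0.        ] [[0.306, -0.785, 0.538, 1101.976], [0.952, 0.256, -0.168, -169.691], [-0.005, 0.564, 0.826, 901.642], [0.0, 0.0, 0.0, 1.0]]
side 49.31929207826386 316.6865746315116 240.80361218551263 [-0.08318193  0.          0.          0.          0.        ] [[-0.965, 0.167, -0.2, 331.797], [-0.26, -0.561, 0.786, 978.485], [0.019, 0.811, 0.585, 862.839], [0.0, 0.0, 0.0, 1.0]]
wrist 66.80957171028444 319.8163730725816 229.85931181186717 [0.01251773 0.         0.         0.         0.        ] [[0.264, 0.921, 0.286, 247.229], [-0.964, 0.253, 0.078, -579.816], [-0.0, -0.296, 0.955, 384.127], [0.0, 0.0, 0.0, 1.0]]
```

View pics/scene0.png

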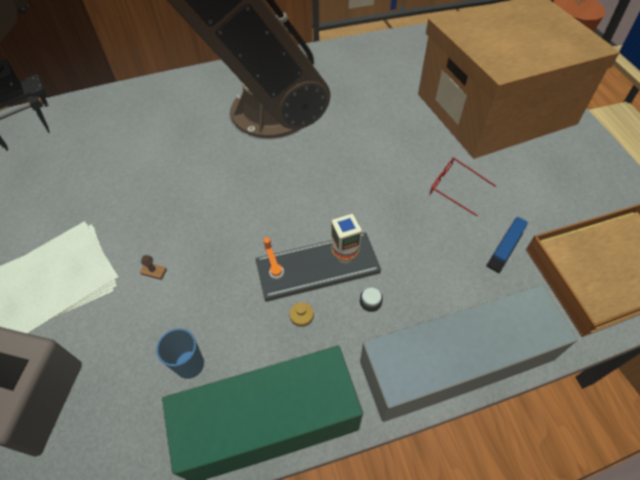

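View pics/side0.png

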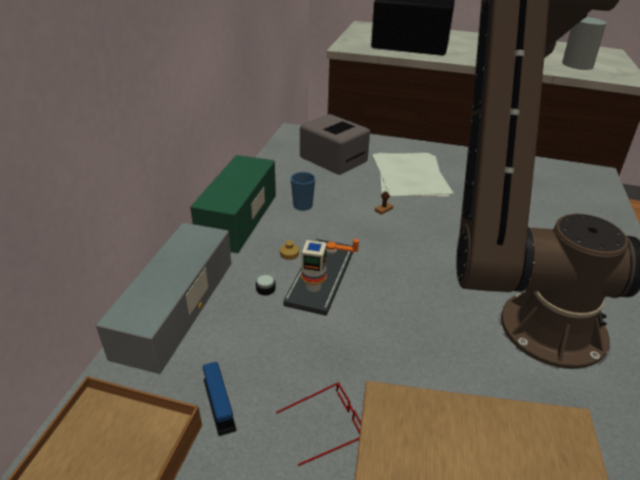

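View pics/wrist0.png

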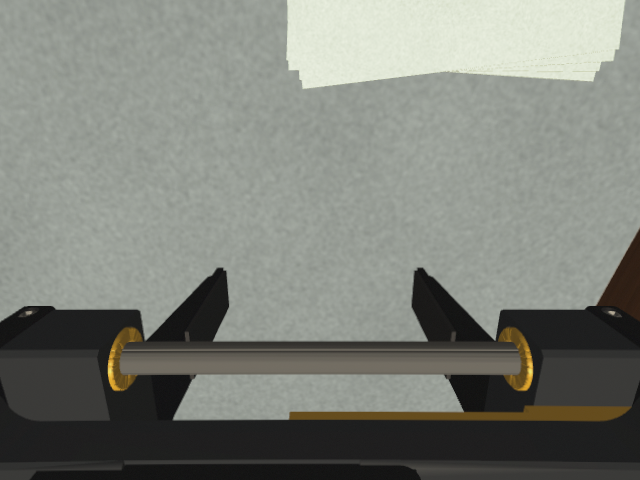

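The scene view shows the display at about (345,232), the lever peg at (268,243) with its pivot at (277,272), and the base corners at about (257,262), (370,236), (380,270) and (266,297). In the side view the display is at (314,258). I'll zoom in next.

```bash
cat > h.py <<'E'
import numpy as np, cv2
def K(c):
    f=240/np.tan(np.radians(c["fovy"])/2)
    return np.array([[f,0,c["cx"]],[0,f,c["cy"]],[0,0,1.]])
def rays(c,px):
    px=np.array(px,float).reshape(-1,1,2)
    u=cv2.undistortPoints(px,K(c),np.array(c["dist"])).reshape(-1,2)
    M=np.array(c["world_from_camera"])
    d=np.c_[u[:,0],-u[:,1],-np.ones(len(u))]@M[:3,:3].T
    return M[:3,3],d
def plane(c,px,z):
    o,d=rays(c,px); return o+d*((z-o[2])/d[:,2])[:,None]
def proj(c,P):
    M=np.array(c["world_from_camera"]); p=(np.array(P,float).reshape(-1,3)-M[:3,3])@M[:3,:3]
    q=np.c_[p[:,0],-p[:,1],-p[:,2]]
    return cv2.projectPoints(q.reshape(-1,1,3),np.zeros(3),np.zeros(3),K(c),np.array(c["dist"]))[0].reshape(-1,2)
def tri(c1,p1,c2,p2):
    o1,d1=rays(c1,[p1]);o2,d2=rays(c2,[p2]);d1=d1[0];d2=d2[0]
    s=np.linalg.lstsq(np.c_[d1,-d2],o2-o1,rcond=None)[0]
    a=o1+s[0]*d1;b=o2+s[1]*d2
    return (a+b)/2,np.linalg.norm(a-b)
def crop(c,x0,y0,w,h,k,name):
    im=c["image"][y0:y0+h,x0:x0+w,::-1]
    cv2.imwrite(name,cv2.resize(im,None,fx=k,fy=k,interpolation=cv2.INTER_CUBIC))
E
python3 - <<'E'
from h import *
import pickle
d=pickle.load(open("c0.pkl","rb"))
crop(d["scene"],245,195,150,110,5,"pics/s1.png")
crop(d["side"],250,220,120,100,6,"pics/d1.png")
E
```

```text
(no output)
```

View pics/s1.png

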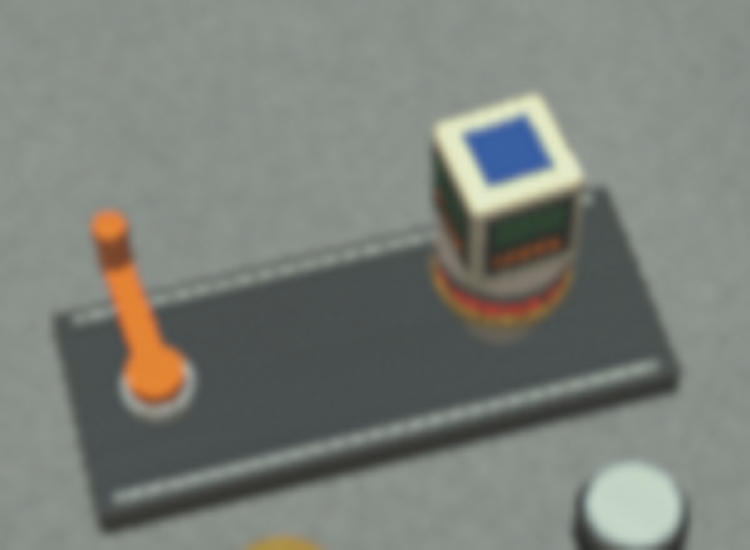

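View pics/d1.png

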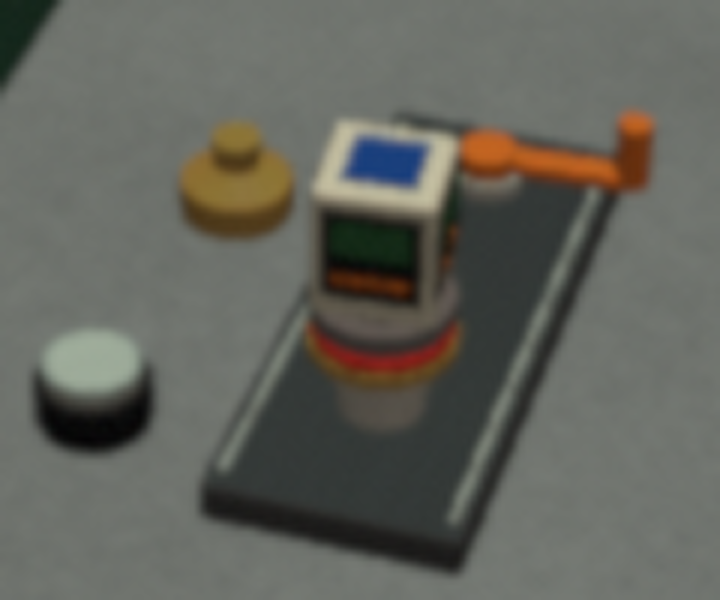

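Run:
```python
from h import *
import pickle
d=pickle.load(open("c0.pkl","rb"))
S=lambda L:[(245+(u+.5)/5-.5,195+(v+.5)/5-.5) for u,v in L]
D=lambda L:[(250+(u+.5)/6-.5,220+(v+.5)/6-.5) for u,v in L]
b=plane(d["scene"],S([(55,317),(603,188),(680,372),(105,515)]),20); print("base",b.round(1))
b2=plane(d["side"],D([(395,115),(205,487),(460,548)]),20); print("base side",b2.round(1))
for B in (b,):
    for i,j in ((0,1),(3,2),(0,3),(1,2)):
        v=B[j]-B[i]; print(i,j,np.linalg.norm(v).round(1),np.degrees(np.arctan2(v[1],v[0])).round(2))
v=b2[1]-b2[0];print('side long',np.linalg.norm(v).round(1),np.degrees(np.arctan2(v[1],v[0])).round(2))
v=b2[2]-b2[1];print('side short',np.linalg.norm(v).round(1),np.degrees(np.arctan2(v[1],v[0])).round(2))
for z in (132,138,143):
  t=plane(d["scene"],S([(434,130),(540,95),(583,180),(478,213)]),z); print("top",z,t.mean(0).round(1),[np.degrees(np.arctan2(*(t[j]-t[i])[[1,0]])).round(1) for i,j in((0,1),(3,2),(0,3),(1,2))])
  t=plane(d["side"],D([(336,122),(460,133),(436,207),(312,197)]),z); print("topside",z,t.mean(0).round(1),[np.degrees(np.arctan2(*(t[j]-t[i])[[1,0]])).round(1) for i,j in((0,1),(3,2),(0,3),(1,2))])
print("peg",plane(d["scene"],S([(110,222)]),64),plane(d["side"],D([(636,124)]),64))
print("pivot",plane(d["scene"],S([(156,372)]),38),plane(d["side"],D([(488,148)]),38))
```

```text
base [[ 516.1 -160.6   20. ]
 [ 525.7  104.8   20. ]
 [ 632.4  102.1   20. ]
 [ 622.9 -162.5   20. ]]
base side [[ 625.7 -162.1   20. ]
 [ 631.6  103.7   20. ]
 [ 526.   109.2   20. ]]
0 1 265.5 87.94
3 2 264.7 87.93
0 3 106.8 -1.02
1 2 106.8 -1.45
side long 265.9 88.74
side short 105.8 177.01
top 132 [570.   38.4 132. ] [np.float64(94.4), np.float64(92.9), np.float64(4.9), np.float64(2.4)]
topside 132 [581.3  22.4 132. ] [np.float64(-172.0), np.float64(-171.1), np.float64(95.5), np.float64(93.5)]
top 138 [574.2  36.8 138. ] [np.float64(94.4), np.float64(92.9), np.float64(4.9), np.float64(2.4)]
topside 138 [579.3  30.2 138. ] [np.float64(-172.0), np.float64(-171.1), np.float64(95.5), np.float64(93.5)]
top 143 [577.6  35.4 143. ] [np.float64(94.4), np.float64(92.9), np.float64(4.9), np.float64(2.4)]
topside 143 [577.6  36.8 143. ] [np.float64(-172.0), np.float64(-171.1), np.float64(95.5), np.float64(93.5)]
peg [[ 503.46998605 -126.17142392   64.        ]] [[ 507.59424559 -126.17333419   64.        ]]
pivot [[ 570.26533647 -124.32947763   38.        ]] [[ 573.07803665 -125.20618188   38.        ]]
```

```bash
cat >> h.py <<'E'
from scipy.spatial.transform import Rotation as Ro
def tool(st): return Ro.from_euler('xyz',st["tcp_rot"]).as_matrix()
def delta(st,pos,yaw):
    """shift in tool axes, rotvec in tool axes to pos with tool x down and tool y at angle yaw(rad)"""
    R=tool(st); y=np.array([np.cos(yaw),np.sin(yaw),0]); x=np.array([0,0,-1.]); T=np.c_[x,y,np.cross(x,y)]
    return R.T@(np.array(pos)-st["eef_pos"]), Ro.from_matrix(R.T@T).as_rotvec()
E
python3 - <<'E'
from h import *
from cell import env
s=env.state();R=tool(s);print(R.round(3))
phi=np.arctan2(R[1,1],R[0,1]);print("phi",np.degrees(phi),"phi-j1+j6",np.degrees(phi-s["joints"][0]+s["joints"][5]))
for y in np.radians([3.5+5-4.5,94,184,-86]):print(np.degrees(y),[v.round(3) for v in delta(s,(576.5,36,400),y)])
E
```

```text
[[-0.     0.264 -0.965]
 [ 0.001 -0.965 -0.264]
 [-1.    -0.001 -0.   ]]
phi -74.71418539833226 phi-j1+j6 0.00036829026371610783
4.0 [array([   4.777, -507.713, -565.583]), array([-1.374e+00, -1.000e-03,  1.000e-03])]
94.0 [array([   4.777, -507.713, -565.583]), array([-2.945e+00, -1.000e-03,  0.000e+00])]
184.0 [array([   4.777, -507.713, -565.583]), array([1.768e+00, 1.000e-03, 1.000e-03])]
-86.0 [array([   4.777, -507.713, -565.583]), array([0.197, 0.   , 0.001])]
```

{"name": "jog_arm", "arguments": {
  "deltas": [0, -41, -46, 0, 0, 0, 1, 0, -41, -46, 0, 0, 0, 1, 0, -41, -46, 0, 0, 0, 1, 0, -41, -46, 0, 0, 0, 1, 0, -41, -46, 0, 0, 0, 1, 0, -41, -46, 0, 0, 0, 1, 0, -41, -46, 0, 0, 0, 1, 0, -41, -46, 0, 0, 0, 1, 0, -41, -46, 0, 0, 0, 1, 0, -41, -46, 0, 0, 0, 1]
}}

```text
t: 1.4
eef_pos: [504.5, -79.7, 403.6]
tcp_rot: [-2.398, 1.569, 1.003]
ft_force: [0.4, -1.2, -0.7]
opening: 1.0
```

{"name": "jog_arm", "arguments": {
  "deltas": [0, 0, 0, -0.185, 0, 0, 1, 0, 0, 0, -0.185, 0, 0, 1, 0, 0, 0, -0.185, 0, 0, 1, 0, 0, 0, -0.185, 0, 0, 1, 0, 0, 0, -0.185, 0, 0, 1, 0, 0, 0, -0.185, 0, 0, 1, 0, 0, 0, -0.185, 0, 0, 1, 0, 0, 0, -0.185, 0, 0, 1, 0, 0, 0, -0.185, 0, 0, 1, 0, 0, 0, -0.185, 0, 0, 1]
}}

```text
t: 2.65
eef_pos: [506.1, -74.6, 401.8]
tcp_rot: [-2.881, 1.567, 2.398]
ft_force: [-0.0, 0.3, 1.2]
opening: 1.002
```

```bash
cat > st.py <<'E'
from h import *
from cell import env
import sys
s=env.state();R=tool(s)
print("t",round(s["t"],3),"pos",s["eef_pos"].round(1),"phi",np.degrees(np.arctan2(R[1,1],R[0,1])).round(2),"F",s["ft_force"].round(2),"M",s["moment"].round(3),"tau6",round(s["tau"][5],3),"op",round(s["opening"],3),"j",s["joints"].round(3))
if len(sys.argv)>4:
    x,y,z,a=map(float,sys.argv[1:5]); p,r=delta(s,(x,y,z),np.radians(a)); print("shift",p.round(1),"rot",r.round(3))
E
python3 st.py 576.5 36 330 94
```

```text
t 2.65 pos [506.1 -74.6 401.8] phi 32.51 F [-0.01  0.35  1.18] M [ 0.033 -0.166 -0.003] tau6 2.479 op 1.002 j [-0.276  0.334  1.836  0.002  0.975 -0.844]
shift [ 71.8 118.9 -55.1] rot [-1.073e+00 -4.000e-03 -1.000e-03]
```

{"name": "jog_arm", "arguments": {
  "deltas": [0, 40, -15, -0.18, 0, 0, 1, 0, 30, -15, -0.18, 0, 0, 1, 0, 20, -10, -0.18, 0, 0, 1, 0, 10, 0, -0.18, 0, 0, 1, 0, 0, 0, -0.18, 0, 0, 1, 0, 0, 0, -0.18, 0, 0, 1, 0, 0, 0, 0, 0, 0, 1]
}}

```text
t: 3.52
eef_pos: [552.8, 25.4, 400.6]
tcp_rot: [2.563, 1.565, 2.675]
ft_force: [0.2, 0.9, 0.1]
opening: 1.0
```

```bash
python3 st.py 576.5 36 400 94
```

```text
t 3.525 pos [552.8  25.4 400.6] phi 96.43 F [0.21 0.86 0.14] M [ 0.034 -0.159 -0.003] tau6 -1.501 op 1.0 j [-0.074  0.394  1.74   0.003  1.012 -1.758]
shift [ 0.5  7.8 24.8] rot [ 0.042 -0.005 -0.003]
```

{"name": "jog_arm", "arguments": {
  "deltas": [0, 8, 25, 0, -0.005, -0.003, 1, 0, 0, 0, 0, 0, 0, 1]
}}

```text
t: 3.78
eef_pos: [577.1, 36.2, 400.4]
tcp_rot: [2.431, 1.57, 2.534]
ft_force: [0.2, -0.1, -0.6]
opening: 1.002
```

```bash
python3 st.py 576.5 36 400 94
python3 - <<'E'
from cell import eyes
import cv2,pickle
c=eyes.read_camera("wrist");pickle.dump(c,open("w1.pkl","wb"));cv2.imwrite("pics/w1.png",c["image"][:,:,::-1])
E
```

```text
t 3.775 pos [577.1  36.2 400.4] phi 95.88 F [ 0.24 -0.14 -0.62] M [ 0.095 -0.149 -0.013] tau6 0.041 op 1.002 j [-0.052  0.429  1.682  0.     1.031 -1.725]
shift [ 0.4 -0.1 -0.6] rot [ 0.033 -0.    -0.   ]
```

View pics/w1.png

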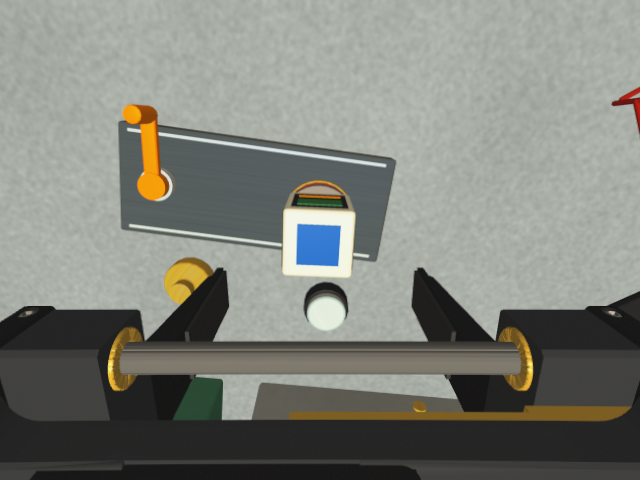

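The wrist view shows the display's top face, with corners at about (284,208), (354,211), (351,277) and (283,274). The base's white lines and lever are also visible, with the lever roughly along the stand's −x. I'll refine the poses from this.

Run:
```python
from h import *
import pickle
c=pickle.load(open("w1.pkl","rb"))
im=c["image"].astype(int);r,g,b=im[...,0],im[...,1],im[...,2]
def ang(v):return np.degrees(np.arctan2(v[1],v[0])).round(2)
m=((b>150)&(r<100)).astype(np.uint8); 
n,l,s,ce=cv2.connectedComponentsWithStats(m);k=1+np.argmax(s[1:,4])
cn=cv2.findContours((l==k).astype(np.uint8),0,1)[0][0]
m2=cv2.inRange(c["image"],(225,225,190),(255,255,255));m2[:190]=0;m2[282:]=0;m2[:,:275]=0;m2[:,365:]=0
cn2=max(cv2.findContours(m2,0,1)[0],key=cv2.contourArea)
for z in (140,142.5):
  for q in (cn,cn2):
    w=plane(c,cv2.convexHull(q).reshape(-1,2),z)[:,:2]
    rc=cv2.minAreaRect(w.astype(np.float32)); bx=cv2.boxPoints(rc); print(z,"ctr",np.round(rc[0],1),"size",np.round(rc[1],1),ang(bx[1]-bx[0]))
P=plane(c,[(120,122),(395,158),(376,261),(122,228)],20);print(P.round(1))
for i,j in((0,1),(3,2),(0,3),(1,2)):print(i,j,np.linalg.norm(P[j]-P[i]).round(1),ang(P[j]-P[i]))
# white lines
for p,q in(((128,128),(385,165)),((134,226),(368,258))):
  A=plane(c,[p,q],20);print("line",ang(A[1]-A[0]))
print("peg",plane(c,[(132,114)],64),"piv",plane(c,[(152,185)],38))
```

```text
140 ctr [580.   35.6] size [29.5 29.4] -86.57
140 ctr [579.2  35.5] size [48.2 48.3] -86.63
142.5 ctr [579.1  35.6] size [29.2 29.1] -86.57
142.5 ctr [578.3  35.4] size [47.7 47.8] -86.63
[[ 519.2 -159.2   20. ]
 [ 525.3  105.1   20. ]
 [ 634.3  102.8   20. ]
 [ 625.  -163.5   20. ]]
0 1 264.4 88.68
3 2 266.5 88.01
0 3 105.9 -2.34
1 2 109.0 -1.21
line 87.91
line 87.62
peg [[ 508.70028568 -126.14049868   64.        ]] piv [[ 572.51867879 -123.43375609   38.        ]]
```

{"name": "jog_arm", "arguments": {
  "deltas": [40, 0, 1, 0.043, 0, 0, 1, 40, 0, 0, 0, 0, 0, 1, 25, 0, 0, 0, 0, 0, 1, 5, 0, 0, 0, 0, 0, 1, 0, 0, 0, 0, 0, 0, 1]
}}

```text
t: 4.45
eef_pos: [575.2, 34.9, 289.0]
tcp_rot: [3.051, 1.57, 3.097]
ft_force: [-0.5, 0.3, 0.7]
opening: 1.003
```

```bash
python3 st.py 577.5 35.8 286 93.4
python3 - <<'E'
from cell import eyes
import cv2,pickle
c=eyes.read_camera("wrist");cv2.imwrite("pics/w2.png",c["image"][:,:,::-1])
E
```

```text
t 4.45 pos [575.2  34.9 289. ] phi 92.68 F [-0.47  0.32  0.7 ] M [ 0.1   -0.172 -0.036] tau6 0.003 op 1.003 j [-0.054  0.564  1.796 -0.     0.782 -1.672]
shift [3.  0.8 2.3] rot [-0.012 -0.    -0.   ]
```

View pics/w2.png

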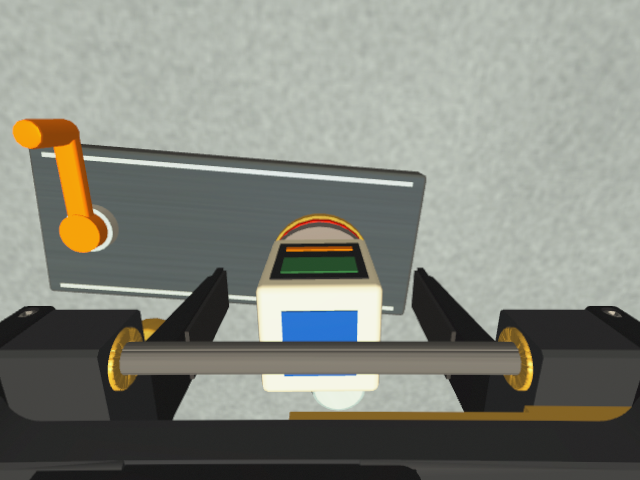

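The display sits centred between the fingers, with its top edges at columns 257–382. I'll make small corrections, then close.

{"name": "jog_arm", "arguments": {
  "deltas": [3, 0.8, 2.5, -0.01, 0, 0, 1, 0, 0, 0, 0, 0, 0, 0, 0, 0, 0, 0, 0, 0, 0, 0, 0, 0, 0, 0, 0, 0, 0, 0, 0, 0, 0, 0, 0]
}}

```text
t: 5.12
eef_pos: [578.1, 35.9, 288.6]
tcp_rot: [-0.113, 1.567, -0.055]
ft_force: [0.0, 1.1, -0.7]
opening: 0.636
```

```bash
python3 st.py 577.5 35.8 286 93.4
```

```text
t 5.125 pos [578.1  35.9 288.6] phi 93.28 F [ 0.01  1.11 -0.74] M [ 0.134 -0.206 -0.026] tau6 -0.0 op 0.636 j [-0.052  0.567  1.79  -0.     0.781 -1.68 ]
shift [ 2.6 -0.1 -0.6] rot [-0.002  0.004  0.   ]
```

{"name": "jog_arm", "arguments": {
  "deltas": [0, 0, 0, 0, 0, 0, 0, 0, 0, 0, 0, 0, 0, 0]
}}

```text
t: 5.38
eef_pos: [578.1, 35.5, 288.7]
tcp_rot: [-0.33, 1.567, -0.273]
ft_force: [-0.8, -4.4, 1.1]
opening: 0.525
```

```bash
python3 st.py
```

```text
t 5.375 pos [578.1  35.5 288.7] phi 93.29 F [-0.84 -4.42  1.09] M [-0.415 -0.018  0.01 ] tau6 0.019 op 0.525 j [-5.30e-02  5.67e-01  1.79e+00 -1.00e-03  7.81e-01 -1.68e+00]
```

{"name": "jog_arm", "arguments": {
  "deltas": [0.2, 0, 0, 0.17, 0, 0, 0, 0.2, 0, 0, 0.17, 0, 0, 0, 0.2, 0, 0, 0.17, 0, 0, 0, 0.2, 0, 0, 0.17, 0, 0, 0]
}}

```text
t: 5.88
eef_pos: [578.1, 34.9, 287.9]
tcp_rot: [0.251, 1.567, -0.392]
ft_force: [-1.2, -2.6, 1.5]
opening: 0.529
```

```bash
python3 st.py 577.5 35.8 286 -2
```

```text
t 5.875 pos [578.1  34.9 287.9] phi 53.16 F [-1.21 -2.64  1.53] M [-0.241 -0.119  0.015] tau6 -2.262 op 0.529 j [-0.053  0.568  1.791 -0.002  0.779 -0.98 ]
shift [ 1.9  0.4 -1. ] rot [ 0.963  0.003 -0.003]
```

{"name": "jog_arm", "arguments": {
  "deltas": [0.2, 0, 0, 0.17, 0, 0, 0, 0.2, 0, 0, 0.17, 0, 0, 0, 0.2, 0, 0, 0.17, 0, 0, 0]
}}

```text
t: 6.25
eef_pos: [577.9, 34.6, 287.2]
tcp_rot: [0.609, 1.567, -0.561]
ft_force: [-0.7, -1.2, 1.0]
opening: 0.525
```

```bash
python3 st.py 577.5 35.8 286 -2
```

```text
t 6.25 pos [577.9  34.6 287.2] phi 22.96 F [-0.75 -1.19  1.  ] M [-0.288  0.008  0.025] tau6 -2.262 op 0.525 j [-0.054  0.569  1.791 -0.003  0.778 -0.453]
shift [ 1.2  0.1 -1.3] rot [ 0.436  0.003 -0.003]
```

{"name": "jog_arm", "arguments": {
  "deltas": [0.2, 0, 0, 0.15, 0, 0, 0, 0.2, 0, 0, 0.15, 0, 0, 0]
}}

```text
t: 6.5
eef_pos: [577.8, 34.6, 286.8]
tcp_rot: [0.788, 1.567, -0.692]
ft_force: [-0.2, -1.9, 0.9]
opening: 0.524
```

```bash
python3 st.py 577.5 35.8 286 -2
```

```text
t 6.5 pos [577.8  34.6 286.8] phi 5.19 F [-0.23 -1.87  0.92] M [-0.24  -0.018  0.08 ] tau6 -1.988 op 0.524 j [-0.054  0.569  1.792 -0.003  0.778 -0.142]
shift [ 0.8 -0.2 -1.2] rot [ 0.125  0.002 -0.003]
```

{"name": "jog_arm", "arguments": {
  "deltas": [0.1, 0, 0, 0.07, 0, 0, 0]
}}

```text
t: 6.62
eef_pos: [577.7, 34.6, 286.7]
tcp_rot: [0.825, 1.567, -0.729]
ft_force: [0.5, -0.7, 1.1]
opening: 0.526
```

```bash
python3 st.py 577.5 35.8 286 -2
```

```text
t 6.625 pos [577.7  34.6 286.7] phi 0.97 F [ 0.53 -0.7   1.12] M [-0.217 -0.053  0.07 ] tau6 -0.408 op 0.526 j [-0.054  0.569  1.792 -0.003  0.777 -0.069]
shift [ 0.7 -0.2 -1.2] rot [ 0.052  0.002 -0.003]
```

{"name": "jog_arm", "arguments": {
  "deltas": [0.1, 0, 0, 0.05, 0, 0, 0]
}}

```text
t: 6.75
eef_pos: [577.7, 34.6, 286.6]
tcp_rot: [0.874, 1.567, -0.731]
ft_force: [-1.5, -0.5, 1.0]
opening: 0.527
```

```bash
python3 st.py 577.5 35.8 286 -2;python3 - <<'E'
from cell import env,eyes
for i in range(4):
    eyes.read_camera("side");s=env.state();print(s["moment"].round(3),s["ft_force"].round(2))
E
```

```text
t 6.75 pos [577.7  34.6 286.6] phi -2.01 F [-1.46 -0.47  1.03] M [-0.273 -0.039  0.084] tau6 -0.497 op 0.527 j [-0.054  0.569  1.792 -0.003  0.777 -0.017]
shift [ 0.6 -0.3 -1.2] rot [-0.     0.002 -0.003]
[-0.253  0.007 -0.106] [-1.21 -0.45  1.93]
[-0.274 -0.023 -0.09 ] [-1.22 -0.62  1.15]
[-0.242  0.005 -0.013] [-1.42 -1.8   1.46]
[-0.258 -0.038 -0.06 ] [-1.26 -0.9   1.78]
```

Run:
```python
from h import *
from cell import env,eyes
crop(eyes.read_camera("side"),250,220,120,100,6,"pics/d2.png")
```

```text
(no output)
```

View pics/d2.png

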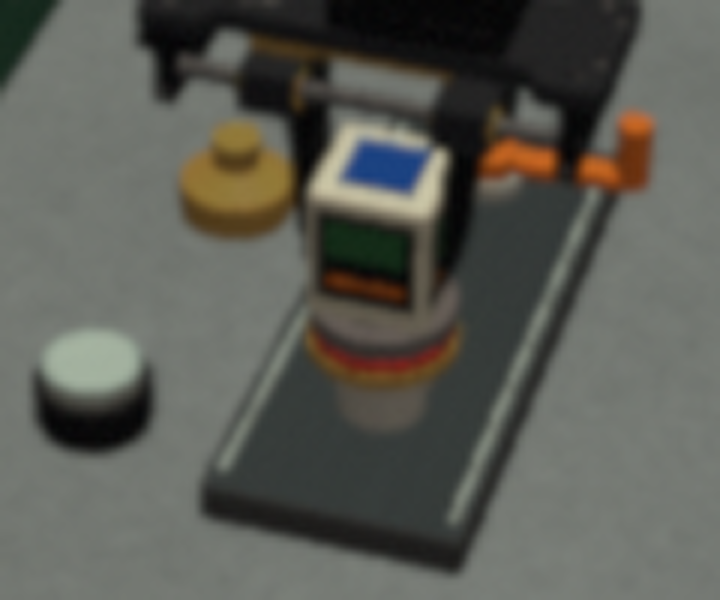

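{"name": "jog_arm", "arguments": {
  "deltas": [0.15, 0, 0, 0.12, 0, 0, 0, 0.15, 0, 0, 0.12, 0, 0, 0]
}}

```text
t: 7.25
eef_pos: [577.6, 34.6, 286.3]
tcp_rot: [0.986, 1.568, -0.86]
ft_force: [-0.6, -1.1, 1.3]
opening: 0.525
```

```bash
python3 st.py 577.5 35.8 286 -92
```

```text
t 7.25 pos [577.6  34.6 286.3] phi -15.8 F [-0.6  -1.09  1.35] M [-0.261  0.038  0.044] tau6 -1.588 op 0.525 j [-0.054  0.57   1.793 -0.003  0.777  0.224]
shift [ 0.3 -0.4 -1.1] rot [ 1.33  -0.    -0.003]
```

{"name": "jog_arm", "arguments": {
  "deltas": [0.15, 0, 0, 0.12, 0, 0, 0]
}}

```text
t: 7.38
eef_pos: [577.6, 34.6, 286.2]
tcp_rot: [1.051, 1.568, -0.918]
ft_force: [-0.7, -0.1, 2.3]
opening: 0.525
```

```bash
python3 st.py 577.5 35.8 286 -92
```

```text
t 7.375 pos [577.6  34.6 286.2] phi -22.84 F [-0.67 -0.08  2.3 ] M [-0.282  0.085  0.047] tau6 -1.58 op 0.525 j [-0.054  0.57   1.793 -0.003  0.777  0.347]
shift [ 0.2 -0.5 -1.1] rot [ 1.207 -0.    -0.003]
```

{"name": "jog_arm", "arguments": {
  "deltas": [0.15, 0, 0, 0.12, 0, 0, 0]
}}

```text
t: 7.5
eef_pos: [577.5, 34.6, 286.0]
tcp_rot: [1.098, 1.568, -0.995]
ft_force: [-0.2, -0.9, 1.9]
opening: 0.524
```

```bash
python3 st.py 577.5 35.8 286 -92
```

```text
t 7.5 pos [577.5  34.6 286. ] phi -29.88 F [-0.16 -0.9   1.94] M [-0.231  0.131  0.115] tau6 -1.571 op 0.524 j [-0.054  0.57   1.793 -0.003  0.777  0.47 ]
shift [-0.  -0.6 -1. ] rot [ 1.084 -0.    -0.003]
```

The moment stays around 0.05 N m, so the first square was loose. Going on.

{"name": "jog_arm", "arguments": {
  "deltas": [0.15, 0, 0, 0.12, 0, 0, 0, 0.15, 0, 0, 0.12, 0, 0, 0, 0.15, 0, 0, 0.12, 0, 0, 0]
}}

```text
t: 7.88
eef_pos: [577.4, 34.8, 285.5]
tcp_rot: [1.258, 1.568, -1.203]
ft_force: [0.0, -0.6, 0.8]
opening: 0.526
```

```bash
python3 st.py 577.5 35.8 286 -92
```

```text
t 7.875 pos [577.4  34.8 285.5] phi -51.0 F [ 0.01 -0.61  0.77] M [-0.225  0.155  0.064] tau6 -1.57 op 0.526 j [-0.054  0.571  1.793 -0.004  0.776  0.839]
shift [-0.5 -0.7 -0.7] rot [ 0.716 -0.    -0.003]
```

{"name": "jog_arm", "arguments": {
  "deltas": [0.15, 0, 0, 0.12, 0, 0, 0, 0.15, 0, 0, 0.12, 0, 0, 0, 0.15, 0, 0, 0.12, 0, 0, 0]
}}

```text
t: 8.25
eef_pos: [577.3, 35.0, 285.1]
tcp_rot: [1.45, 1.568, -1.38]
ft_force: [0.3, 0.4, 2.1]
opening: 0.524
```

```bash
python3 st.py 577.5 35.8 286 -92
```

```text
t 8.25 pos [577.3  35.  285.1] phi -72.11 F [0.26 0.43 2.07] M [-0.192  0.184  0.125] tau6 -1.498 op 0.524 j [-0.053  0.571  1.794 -0.004  0.776  1.208]
shift [-0.9 -0.7 -0.4] rot [ 0.347 -0.    -0.003]
```

{"name": "jog_arm", "arguments": {
  "deltas": [0.15, 0, 0, 0.12, 0, 0, 0, 0.15, 0, 0, 0.12, 0, 0, 0]
}}

```text
t: 8.5
eef_pos: [577.3, 35.2, 284.9]
tcp_rot: [1.59, 1.568, -1.484]
ft_force: [-0.3, -0.8, 1.6]
opening: 0.525
```

```bash
python3 st.py 577.5 35.8 286 -92
```

```text
t 8.5 pos [577.3  35.2 284.9] phi -86.16 F [-0.26 -0.76  1.62] M [-0.162  0.209  0.107] tau6 -1.462 op 0.525 j [-0.053  0.572  1.794 -0.004  0.776  1.454]
shift [-1.2 -0.6 -0.2] rot [ 0.102 -0.    -0.003]
```

{"name": "jog_arm", "arguments": {
  "deltas": [0.15, 0, 0, 0.12, 0, 0, 0]
}}

```text
t: 8.62
eef_pos: [577.3, 35.3, 284.7]
tcp_rot: [1.661, 1.568, -1.536]
ft_force: [-0.8, 0.2, 1.6]
opening: 0.527
```

```bash
python3 st.py 577.5 35.8 286 -92
```

```text
t 8.625 pos [577.3  35.3 284.7] phi -93.19 F [-0.84  0.17  1.64] M [-0.08   0.236  0.126] tau6 -1.446 op 0.527 j [-0.053  0.572  1.794 -0.004  0.775  1.576]
shift [-1.3 -0.5 -0.2] rot [-0.021 -0.    -0.003]
```

{"name": "jog_arm", "arguments": {
  "deltas": [0.15, 0, 0, 0.12, 0, 0, 0]
}}

```text
t: 8.75
eef_pos: [577.3, 35.4, 284.6]
tcp_rot: [1.732, 1.568, -1.588]
ft_force: [0.6, -0.5, 0.1]
opening: 0.525
```

```bash
python3 st.py 577.5 35.8 286 -92
```

```text
t 8.75 pos [577.3  35.4 284.6] phi -100.21 F [ 0.56 -0.51  0.09] M [-0.077  0.283  0.249] tau6 -1.43 op 0.525 j [-0.053  0.572  1.794 -0.004  0.775  1.699]
shift [-1.4 -0.4 -0.1] rot [-0.143 -0.    -0.003]
```

{"name": "jog_arm", "arguments": {
  "deltas": [0.15, 0, 0, 0.12, 0, 0, 0]
}}

```text
t: 8.88
eef_pos: [577.3, 35.5, 284.5]
tcp_rot: [1.811, 1.568, -1.631]
ft_force: [-0.1, -0.6, 0.5]
opening: 0.526
```

```bash
python3 st.py 577.5 35.8 286 -92
```

```text
t 8.875 pos [577.3  35.5 284.5] phi -107.23 F [-0.15 -0.64  0.53] M [0.02  0.271 0.176] tau6 -1.414 op 0.526 j [-0.052  0.572  1.794 -0.004  0.775  1.822]
shift [-1.5 -0.3 -0.1] rot [-0.266 -0.    -0.003]
```

Drag is growing by about 0.2 N m per quarter, and at the square (−92°) it is close to the 0.11 N m threshold. I'll back off into the free zone and sweep forward again at a constant rate to find where contact begins.

{"name": "jog_arm", "arguments": {
  "deltas": [-0.2, 0, 0, -0.17, 0, 0, 0, -0.2, 0, 0, -0.17, 0, 0, 0, -0.2, 0, 0, -0.17, 0, 0, 0, -0.2, 0, 0, -0.17, 0, 0, 0, -0.2, 0, 0, -0.17, 0, 0, 0, -0.2, 0, 0, -0.17, 0, 0, 0, -0.2, 0, 0, -0.17, 0, 0, 0, -0.2, 0, 0, -0.17, 0, 0, 0, 0.15, 0, 0, 0.12, 0, 0, 0, 0.15, 0, 0, 0.12, 0, 0, 0]
}}

```text
t: 10.12
eef_pos: [577.7, 34.9, 285.7]
tcp_rot: [0.726, 1.568, -1.55]
ft_force: [-0.3, 0.9, 1.1]
opening: 0.524
```

```bash
python3 st.py 577.5 35.8 286 -92
```

```text
t 10.125 pos [577.7  34.9 285.7] phi -40.39 F [-0.26  0.94  1.08] M [-0.089  0.108  0.039] tau6 -1.607 op 0.524 j [-0.053  0.571  1.792 -0.004  0.778  0.655]
shift [-0.3 -0.7 -0.6] rot [ 0.901  0.001 -0.003]
```

{"name": "jog_arm", "arguments": {
  "deltas": [0.15, 0, 0, 0.12, 0, 0, 0]
}}

```text
t: 10.25
eef_pos: [577.6, 34.9, 285.6]
tcp_rot: [0.761, 1.568, -1.637]
ft_force: [-0.4, -0.7, 1.7]
opening: 0.523
```

```bash
python3 st.py
```

```text
t 10.25 pos [577.6  34.9 285.6] phi -47.43 F [-0.4  -0.71  1.73] M [-0.085  0.125  0.065] tau6 -1.606 op 0.523 j [-0.053  0.571  1.793 -0.004  0.778  0.777]
```

{"name": "jog_arm", "arguments": {
  "deltas": [0.15, 0, 0, 0.12, 0, 0, 0]
}}

```text
t: 10.38
eef_pos: [577.6, 34.9, 285.4]
tcp_rot: [0.855, 1.568, -1.667]
ft_force: [0.1, -0.2, 1.7]
opening: 0.525
```

```bash
python3 st.py
```

```text
t 10.375 pos [577.6  34.9 285.4] phi -54.48 F [ 0.13 -0.17  1.67] M [-0.156  0.087  0.075] tau6 -1.573 op 0.525 j [-0.053  0.571  1.793 -0.004  0.778  0.9  ]
```

{"name": "jog_arm", "arguments": {
  "deltas": [0.15, 0, 0, 0.12, 0, 0, 0]
}}

```text
t: 10.5
eef_pos: [577.6, 35.0, 285.3]
tcp_rot: [0.927, 1.568, -1.718]
ft_force: [-0.9, -1.4, 2.1]
opening: 0.526
```

```bash
python3 st.py
```

```text
t 10.5 pos [577.6  35.  285.3] phi -61.52 F [-0.94 -1.37  2.12] M [-0.113  0.116  0.035] tau6 -1.554 op 0.526 j [-0.053  0.571  1.793 -0.004  0.778  1.023]
```

{"name": "jog_arm", "arguments": {
  "deltas": [0.15, 0, 0, 0.12, 0, 0, 0]
}}

```text
t: 10.62
eef_pos: [577.5, 35.1, 285.2]
tcp_rot: [0.998, 1.568, -1.769]
ft_force: [-0.2, 0.5, 1.1]
opening: 0.525
```

```bash
python3 st.py
```

```text
t 10.625 pos [577.5  35.1 285.2] phi -68.57 F [-0.21  0.51  1.13] M [-0.088  0.212  0.044] tau6 -1.53 op 0.525 j [-0.053  0.572  1.793 -0.004  0.777  1.146]
```

{"name": "jog_arm", "arguments": {
  "deltas": [0.15, 0, 0, 0.12, 0, 0, 0]
}}

```text
t: 10.75
eef_pos: [577.5, 35.2, 285.1]
tcp_rot: [1.076, 1.568, -1.815]
ft_force: [0.4, -0.5, 1.7]
opening: 0.527
```

```bash
python3 st.py
```

```text
t 10.75 pos [577.5  35.2 285.1] phi -75.6 F [ 0.42 -0.46  1.67] M [-0.079  0.191  0.175] tau6 -1.506 op 0.527 j [-0.053  0.572  1.793 -0.004  0.777  1.269]
```

{"name": "jog_arm", "arguments": {
  "deltas": [0.15, 0, 0, 0.12, 0, 0, 0]
}}

```text
t: 10.88
eef_pos: [577.5, 35.2, 284.9]
tcp_rot: [1.149, 1.568, -1.864]
ft_force: [0.2, 0.1, 1.3]
opening: 0.522
```

```bash
python3 st.py 577.5 35.8 286 -92
```

```text
t 10.875 pos [577.5  35.2 284.9] phi -82.64 F [0.17 0.1  1.29] M [-0.029  0.227  0.174] tau6 -1.483 op 0.522 j [-0.053  0.572  1.793 -0.004  0.777  1.392]
shift [-1.1 -0.6 -0.1] rot [ 0.163  0.001 -0.003]
```

On the second sweep, free turning ends at about −46°. The extra drag at the square extrapolates to about 0.12–0.15 N m, roughly 9 N of squeeze, so this square is the right one. I'll stop at −92°.

{"name": "jog_arm", "arguments": {
  "deltas": [0.15, 0, 0, 0.12, 0, 0, 0, 0.05, 0, 0, 0.045, 0, 0, 0]
}}

```text
t: 11.12
eef_pos: [577.5, 35.3, 284.7]
tcp_rot: [1.275, 1.568, -1.907]
ft_force: [-0.2, -1.2, 0.2]
opening: 0.523
```

```bash
python3 st.py 577.5 35.8 286 -92
```

```text
t 11.125 pos [577.5  35.3 284.7] phi -92.33 F [-0.18 -1.16  0.22] M [-0.055  0.134  0.188] tau6 0.029 op 0.523 j [-0.053  0.572  1.793 -0.004  0.777  1.562]
shift [-1.3 -0.5  0. ] rot [-0.006  0.001 -0.003]
```

{"name": "jog_arm", "arguments": {
  "deltas": [0, 0, 0, 0, 0, 0, 0, 0, 0, 0, 0, 0, 0, 0.8, 0, 0, 0, 0, 0, 0, 1, 0, 0, 0, 0, 0, 0, 1, 0, 0, 0, 0, 0, 0, 1]
}}

```text
t: 11.75
eef_pos: [577.5, 35.5, 284.5]
tcp_rot: [1.164, 1.568, -2.015]
ft_force: [-0.5, 0.8, -0.3]
opening: 0.888
```

```bash
python3 st.py 577.5 35.8 286 -92
```

```text
t 11.75 pos [577.5  35.5 284.5] phi -92.11 F [-0.52  0.75 -0.29] M [ 0.035 -0.007  0.003] tau6 -0.003 op 0.888 j [-0.052  0.573  1.793 -0.003  0.777  1.557]
shift [-1.5 -0.3  0.1] rot [-0.002  0.001 -0.002]
```

{"name": "jog_arm", "arguments": {
  "deltas": [-20, 0, 0, 0, 0, 0, 1, -45, 0, 0, 0, 0, 0, 1, -50, 0, 0, 0, 0, 0, 1, -10, 0, 0, 0, 0, 0, 1, 0, 0, 0, 0, 0, 0, 1]
}}

```text
t: 12.38
eef_pos: [577.6, 35.8, 411.9]
tcp_rot: [0.551, 1.567, -2.627]
ft_force: [0.1, 0.9, -0.6]
opening: 0.999
```

```bash
python3 st.py
python3 - <<'E'
from h import *
from cell import eyes
import pickle
c=eyes.read_camera("wrist");pickle.dump(c,open("w3.pkl","wb"));cv2.imwrite("pics/w3.png",c["image"][:,:,::-1])
E
```

```text
t 12.375 pos [577.6  35.8 411.9] phi -92.07 F [ 0.08  0.91 -0.56] M [ 0.026  0.004 -0.025] tau6 0.0 op 0.999 j [-0.052  0.418  1.666 -0.002  1.061  1.556]
```

View pics/w3.png

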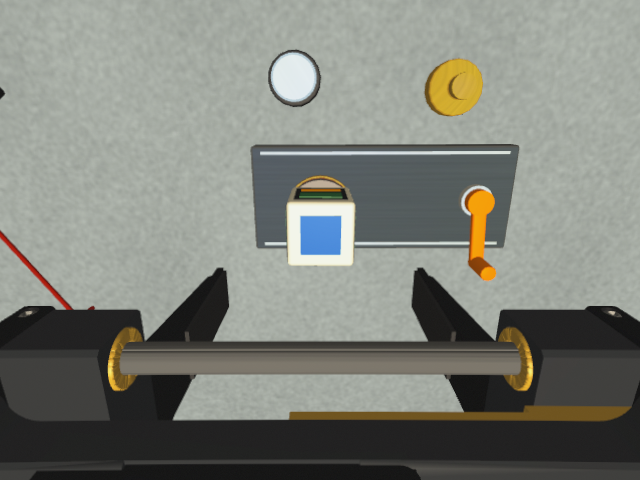

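```bash
python3 - <<'E'
from h import *
import pickle
c=pickle.load(open("w3.pkl","rb"))
im=c["image"].astype(int);r,g,b=im[...,0],im[...,1],im[...,2]
def ang(v):return np.degrees(np.arctan2(v[1],v[0])).round(2)
m=((b>150)&(r<110)).astype(np.uint8)
n,l,s,ce=cv2.connectedComponentsWithStats(m);k=1+np.argmax(s[1:,4])
q=cv2.findContours((l==k).astype(np.uint8),0,1)[0][0]
w=plane(c,cv2.convexHull(q).reshape(-1,2),138.5)[:,:2]
rc=cv2.minAreaRect(w.astype(np.float32)); bx=cv2.boxPoints(rc); print("ctr",np.round(rc[0],1),"size",np.round(rc[1],1),ang(bx[1]-bx[0]))
for p,q in(((261,153),(511,153)),((265,243),(503,244)),((252,146),(518,146))):
  A=plane(c,[p,q],20);print("line",ang(A[0]-A[1]))
print("peg",plane(c,[(488,272)],64),"piv",plane(c,[(481,202)],38))
E
python3 st.py 507.5 -96 300 2
```

```text
ctr [579.4  35.3] size [28.8 27.7] -2.08
line 87.91
line 87.68
line 87.91
peg [[ 511.08611732 -126.54341939   64.        ]] piv [[ 575.19747801 -124.57106428   38.        ]]
t 12.425 pos [577.7  35.8 411.5] phi -92.07 F [-0.01 -1.04  0.39] M [-0.018 -0.014 -0.051] tau6 -0.0 op 1.001 j [-0.052  0.419  1.666 -0.003  1.061  1.556]
shift [112.  134.   64.9] rot [-1.642  0.005  0.002]
```

The display is at −2.1° and the base at −2.1°, so it is square. Next is the lever: move over beside the peg, rotate and close the fingers.

{"name": "jog_arm", "arguments": {
  "deltas": [0, 50, 25, 0, 0, 0, 0, 0, 50, 25, 0, 0, 0, 0, 0, 30, 15, -0.18, 0, 0, 0, 0, 0, 0, -0.18, 0, 0, 0, 0, 0, 0, -0.18, 0, 0, 0, 0, 0, 0, -0.18, 0, 0, 0, 0, 0, 0, -0.18, 0, 0, 0, 0, 0, 0, -0.18, 0, 0, 0, 0, 0, 0, -0.18, 0, 0, 0, 0, 0, 0, -0.18, 0, 0, 0]
}}

```text
t: 13.68
eef_pos: [505.2, -95.9, 395.7]
tcp_rot: [-1.641, 1.541, 2.951]
ft_force: [-0.5, 0.0, -0.3]
opening: 0.024
```

```bash
python3 st.py 507.5 -96 300 2
```

```text
t 13.675 pos [505.2 -95.9 395.7] phi -6.92 F [-0.51  0.03 -0.34] M [-0.122 -0.124  0.03 ] tau6 2.459 op 0.024 j [-0.316  0.348  1.833 -0.004  0.99  -0.192]
shift [95.6  5.1  0. ] rot [-0.156 -0.004  0.029]
```

{"name": "jog_arm", "arguments": {
  "deltas": [40, 2, 0, -0.1, 0, 0.029, 0, 40, 0, 0, 0, 0, 0, 0, 0, 0, 0, 0, 0, 0, 0]
}}

```text
t: 14.05
eef_pos: [505.4, -95.6, 310.3]
tcp_rot: [-2.415, 1.564, 2.283]
ft_force: [0.2, 1.4, -0.4]
opening: 0.006
```

```bash
python3 st.py 507.5 -96 236 2
python3 - <<'E'
from h import *
from cell import eyes
c=eyes.read_camera("wrist");cv2.imwrite("pics/w4.png",c["image"][:,:,::-1])
E
```

```text
t 14.05 pos [505.4 -95.6 310.3] phi -0.84 F [ 0.23  1.4  -0.36] M [-0.029 -0.101  0.013] tau6 -0.044 op 0.006 j [-0.316  0.462  1.928  0.005  0.757 -0.305]
shift [74.3  2.4  0.7] rot [-0.05  -0.005  0.004]
```

View pics/w4.png

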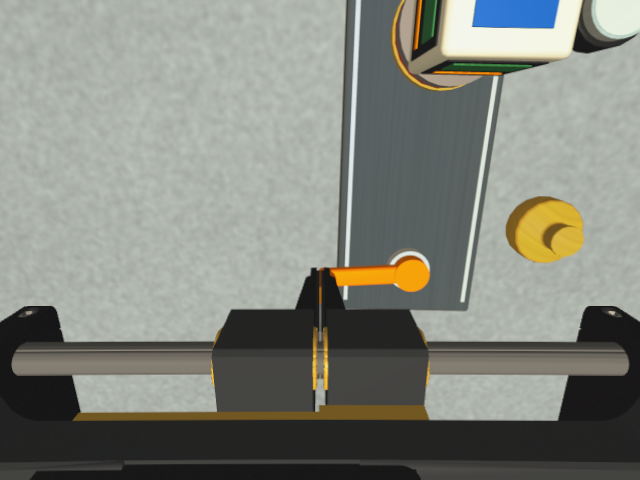

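The closed fingers line up with the lever's end, at column 321. Descending on the display side of the peg.

{"name": "jog_arm", "arguments": {
  "deltas": [40, 2, 0, -0.05, 0, 0, 0, 32, 0, 0, 0, 0, 0, 0, 2, 0, 0, 0, 0, 0, 0, 0, 0, 0, 0, 0, 0, 0]
}}

```text
t: 14.6
eef_pos: [509.6, -96.0, 241.3]
tcp_rot: [2.03, 1.566, 0.495]
ft_force: [-0.3, -0.3, 0.2]
opening: 0.004
```

```bash
python3 st.py 507.5 -96 236 2
python3 - <<'E'
from h import *
from cell import eyes
crop(eyes.read_camera("side"),250,200,130,100,6,"pics/d4.png")
E
```

```text
t 14.6 pos [509.6 -96.  241.3] phi 2.08 F [-0.32 -0.34  0.15] M [-0.027 -0.101  0.013] tau6 -0.007 op 0.004 j [-0.314  0.578  1.972  0.006  0.588 -0.356]
shift [ 5.3 -2.1 -0. ] rot [ 0.001 -0.002 -0.004]
```

View pics/d4.png

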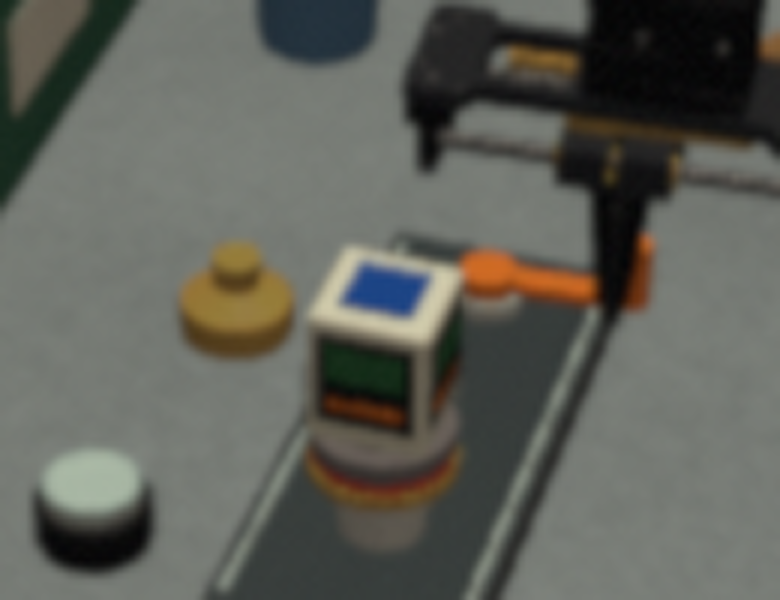

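{"name": "jog_arm", "arguments": {
  "deltas": [5, -2, 0, 0, 0, 0, 0, 0, 0, 12, 0, 0, 0, 0, 0, -2, 10, -0.15, 0, 0, 0, 0, -2, 10, -0.15, 0, 0, 0, 0, -2, 10, -0.15, 0, 0, 0]
}}

```text
t: 15.28
eef_pos: [507.6, -140.7, 238.9]
tcp_rot: [1.33, 1.563, 0.259]
ft_force: [0.8, 2.6, -1.5]
opening: 0.005
```

```bash
python3 st.py
python3 - <<'E'
from h import *
from cell import env
s=env.state();R=tool(s);p=np.array([573.5,-124.4]);d=s["eef_pos"][:2]-p
print("tool yz rel pivot",(R.T[:, :2]@d)[1:].round(1))
E
```

```text
t 15.275 pos [ 507.6 -140.7  238.9] phi 28.63 F [ 0.82  2.62 -1.53] M [ 0.516 -0.091  0.048] tau6 2.309 op 0.005 j [-0.397  0.589  1.954  0.008  0.592 -0.903]
tool yz rel pivot [-65.6 -17.2]
```

{"name": "jog_arm", "arguments": {
  "deltas": [0, -2, 10, -0.15, 0, 0, 0, 0, -2, 10, -0.15, 0, 0, 0, 0, -2, 10, -0.15, 0, 0, 0, 0, -2, 10, -0.15, 0, 0, 0]
}}

```text
t: 15.78
eef_pos: [527.6, -178.7, 239.8]
tcp_rot: [1.083, 1.564, 0.63]
ft_force: [-1.1, 1.9, -0.3]
opening: 0.003
```

```bash
python3 st.py
python3 - <<'E'
from h import *
from cell import env,eyes
s=env.state();R=tool(s);p=np.array([573.5,-124.4]);d=s["eef_pos"][:2]-p
print("tool yz rel pivot",(R.T[:, :2]@d)[1:].round(1))
crop(eyes.read_camera("scene"),215,195,150,110,5,"pics/s5.png")
E
```

```text
t 15.775 pos [ 527.6 -178.7  239.8] phi 64.07 F [-1.09  1.93 -0.33] M [ 0.492  0.094 -0.02 ] tau6 2.156 op 0.003 j [-0.446  0.617  1.878  0.01   0.644 -1.572]
tool yz rel pivot [-68.9 -17.6]
```

View pics/s5.png

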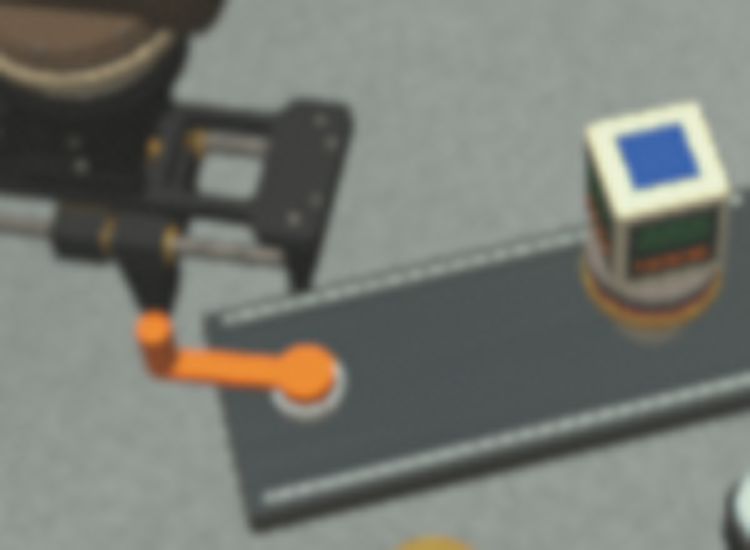

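{"name": "jog_arm", "arguments": {
  "deltas": [0, -1, 6, -0.1, 0, 0, 0]
}}

```text
t: 15.95
eef_pos: [532.9, -183.5, 240.0]
tcp_rot: [0.941, 1.564, 0.596]
ft_force: [-1.4, 0.8, -0.9]
opening: 0.005
```

{"name": "jog_arm", "arguments": {
  "deltas": [0, 0, 5, -0.06, 0, 0, 0]
}}

```text
t: 16.08
eef_pos: [535.5, -185.1, 239.7]
tcp_rot: [2.29, 1.563, 2.004]
ft_force: [-26.1, 4.1, 14.1]
opening: 0.002
```

{"name": "jog_arm", "arguments": {
  "deltas": [0, 0, 3, -0.02, 0, 0, 0]
}}

```text
t: 16.2
eef_pos: [536.4, -185.7, 239.5]
tcp_rot: [2.639, 1.556, 2.372]
ft_force: [-13.3, 4.7, 8.9]
opening: 0.002
```

```bash
python3 st.py
```

```text
t 16.2 pos [ 536.4 -185.7  239.5] phi 74.7 F [-13.33   4.74   8.85] M [0.924 2.031 0.069] tau6 0.03 op 0.002 j [-0.45   0.629  1.848  0.007  0.679 -1.76 ]
```

The push force jumped to 26 N, so the lever is at its stop. I'll back away and lift.

{"name": "jog_arm", "arguments": {
  "deltas": [0, 0, -15, 0, 0, 0, 0, 0, 0, -20, 0, 0, 0, 0, -50, 0, 0, 0, 0, 0, 0, -60, 0, 0, 0, 0, 0, 0, -40, 0, 0, 0, 0, 0, 0, 0, 0, -60, 0, 0, 0, 0, 0, 0, -60, 0, 0, 0, 0, 0, 0, 0, 0, 0, 0, 0]
}}

```text
t: 17.2
eef_pos: [383.0, -146.2, 398.6]
tcp_rot: [2.599, 1.561, 2.308]
ft_force: [0.7, -0.2, -0.1]
opening: 0.005
```

```bash
python3 st.py
python3 - <<'E'
from h import *
from cell import eyes
import pickle
d={n:eyes.read_camera(n) for n in("scene","side")};pickle.dump(d,open("c6.pkl","wb"))
crop(d["scene"],245,195,150,110,5,"pics/s6.png");crop(d["side"],250,220,120,100,6,"pics/d6.png")
cv2.imwrite("pics/full6.png",d["scene"]["image"][:,:,::-1])
E
```

```text
t 17.2 pos [ 383.  -146.2  398.6] phi 73.35 F [ 0.67 -0.24 -0.09] M [ 0.033 -0.279 -0.001] tau6 -0.239 op 0.005 j [-0.527  0.194  2.058  0.004  0.899 -1.809]
```

View pics/s6.png

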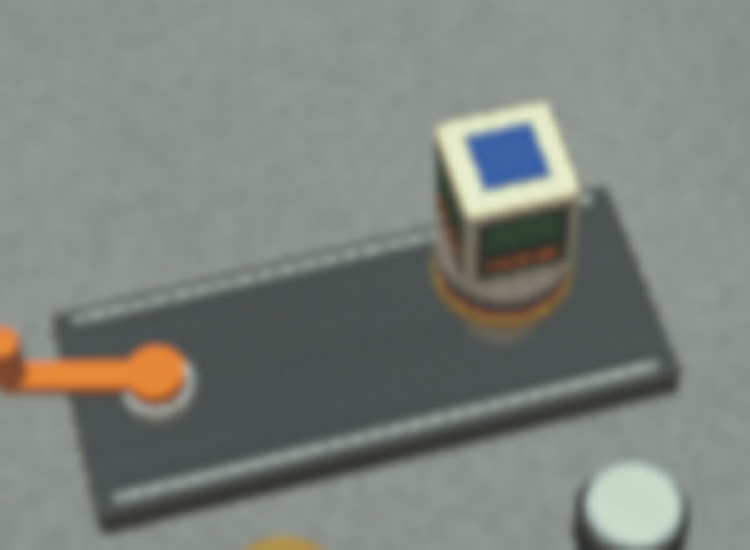

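View pics/full6.png

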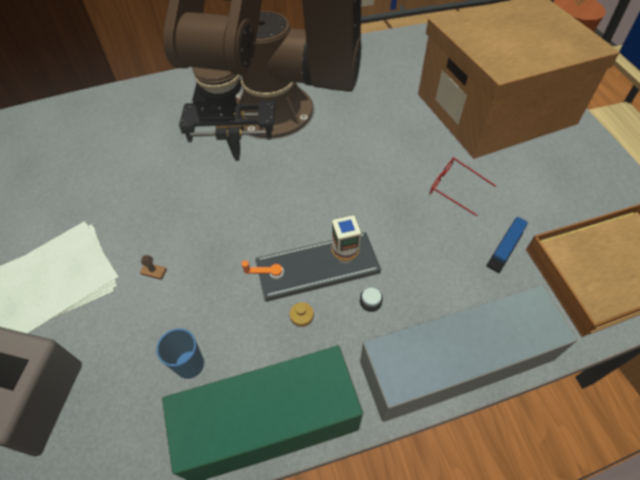

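View pics/d6.png

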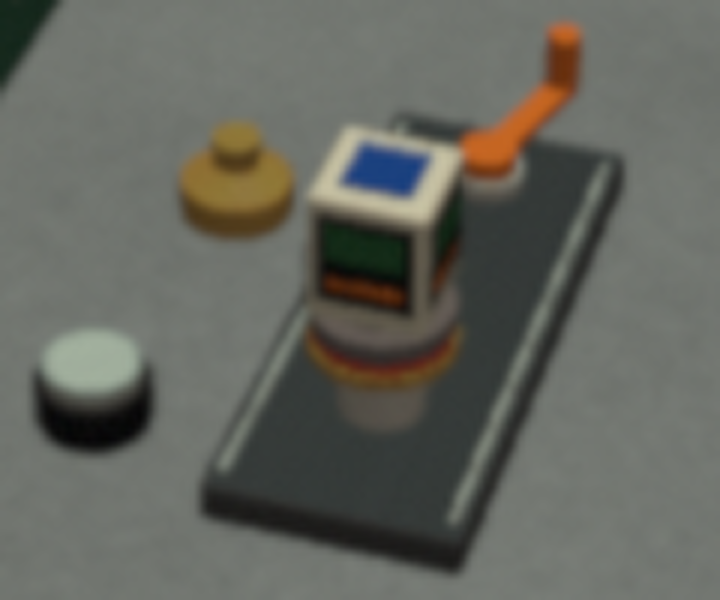

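The display sits square and low on the washer. The lever has swung over, with its peg at about (246,265) in the scene view, and the bystanders look unchanged. One last numeric check of the lever angle, then I'll hand in.

Run:
```python
from h import *
import pickle
from cell import env
d=pickle.load(open("c6.pkl","rb"))
p=plane(d["scene"],[(246,264)],64)[0];p2=plane(d["side"],[(250+564/6,220+33/6)],64)[0];v=plane(d["scene"],[(276,269)],38)[0]
for q in(p,p2):
  a=np.arctan2(*(q-[573,-124.4,0])[[1,0]])%(2*np.pi);print(q.round(1),"theta",round(a-np.radians(178),2))
a=cv2.absdiff(pickle.load(open("c0.pkl","rb"))["scene"]["image"],d["scene"]["image"]).max(2)
for n,(x,y) in dict(stamp=(152,267),cup=(178,350),pw=(301,314),loupe=(371,298),stap=(507,244),gl=(465,190)).items(): print(n,(a[y-30:y+30,x-30:x+30]>40)[:].sum())
print(env.job_done())
```

```text
[ 554.  -184.4   64. ] theta 1.3
[ 551.9 -184.8   64. ] theta 1.27
stamp 0
cup 0
pw 0
loupe 0
stap 0
gl 0
the job is handed in; nothing more can be done
None
```

The display is screwed down onto the washer and square, the lock lever is at its far stop, and the job is handed in after about 17 s of robot time. The hand-in reports no verdict, so everything below is from my own checks.

- **Where I stopped:** I turned the display about 185° clockwise in one grasp. The square a quarter turn earlier still turned freely, at about 0.05 N m.
- **Finding contact:** I overshot the stopping square by about 15°, backed off into the free zone and swept forward again. Drag began about 46° before the stopping square.
- **Drag at the stop:** The extra drag was close to the 0.11 N m limit, and the readings did not fully agree:

| Measurement | Extra drag at the stop (N m) |
|---|---|
| First sweep, joint 6 torque | about 0.12 |
| Second sweep, joint 6 torque | about 0.15 |
| Wrist moment while sweeping (noisy) | about 0.08–0.10 |
| Wrist moment at the stop | about 0.13–0.19 (the spread depends on the zero used) |

- **Squeeze:** I took this square as the right one because the estimated squeeze was about 9 N, inside the 2–28 N range. That figure is worked out from the contact angle, not measured.
- **Squareness:** After release, and before I moved the lever, the wrist camera showed the display at −2.1° and the base lines at about −2.1 to −2.3°. After the lever push I only looked at the pictures, and it still looked square.
- **Lever:** The push force jumped to about 26 N at the stop. The scene and side cameras put the lever at 1.30 and 1.27 rad.
- **Other objects:** Comparing scene pictures from before and after shows no change around any of the six bystanders. The gripper was well clear of everything at hand-in.

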